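Clamp the whetstone with the thumbwheel

TASK

Lay the grey whetstone flat and lengthwise on the bed of the steel stone holder, between the end stop and the sliding jaw. Then roll the holder's thumbwheel with a fingertip, stroke by stroke and with light pressure (never more than 25 N on the wheel), until the jaw has pushed the stone against the stop and holds it firmly between the two; do not push the jaw itself, do not squeeze the stone harder than about 60 N, and leave everything else on the bench where it is.

Things in the scene. Friction and masses are not known exactly. Their poses are not given: they have to be found in the camera images.
- stone_centre (a point): Centre of the whetstone, a loose plain grey stone bar 46 (its x) x 135 (its y, the length) x 24 mm (its z, upright), about 0.35 kg. It lies flat on the bench, 12 mm of stone above and below this point.
- whetstone: The same whetstone; its origin is the centre of its underside, axes as for stone_centre.
- holder: Dark steel stone holder fixed to the bench: flat plate 70 (x) x 255 (y) x 8 mm, y = -158 to +97 mm, origin on the bench, z up. A bright steel end stop stands at its +y end, the thumbwheel at its -y end. The stone belongs on the plate's top (the bed) lengthwise, its y along the holder's y (either way round), between stop and jaw, both 14 mm above the bed; no side walls.
- bed_centre (a point): Point on top of the bed (8 mm above the bench), on the holder's middle line, 70 mm from the stop's face. Stone centre above it by 12 mm when the stone lies there; axes as the holder's.
- end_stop: Bright steel end stop block fixed on the bed at the holder's +y end, 52 (x) x 16 (y) x 14 mm; its frame is the holder's own.
- stop_face (a point): Middle of the fixed stop's inner face (faces -y of the holder), 80 mm along +y from the holder's origin, 15 mm above the bench; the stop is 52 mm wide; axes as the holder's.
- jaw: Bright steel sliding jaw, 52 (x) x 14 (y) x 14 mm, before a dark cross bar (its carrier) with two short coil springs between; slides on the bed along the holder's y. The springs are preloaded: jaw and carrier move as one until the jaw bears with 4 N, then the jaw lags and presses 2 N harder for each further mm of carrier travel (6 mm at most). Origin at the lower edge of the face toward the stone.
- jaw_face (a point): Middle of the jaw's face toward the stone, 15 mm above the bench; moves with the jaw.
- jaw_slide (a joint): Travel of the jaw's carrier toward the stop, m, 0 (160 mm between the faces of jaw and stop) to 0.030. Geared to the thumbwheel, 7 mm per radian; the jaw meets a stone that is already against the stop at about 0.024. At the start 9 to 18 mm more opening than the stone needs.
- wheel: Steel thumbwheel with ribbed rim, 48 mm diameter, 14 mm wide, axle level along the holder's x; origin at the wheel's centre, 28 mm above the bench (its frame turns with it). Dark round cheeks (36 mm diameter, 9 mm thick) stand 1.5 mm off both sides and leave only the outer 6 mm of the rim free: roll it with a fingertip laid on top, stroked along the holder's y.
- wheel_top (a point): Top of the wheel's rim: 52 mm above the bench, 135 mm from the holder's origin toward -y, on the middle line; fixed, axes as the holder's. The rim's top moving toward the stop (+y) closes the jaw. About 3 N along the rim turns the wheel, 4 to 6 N once the stone is clamped; it stays where it is left. Hard steel: no give under the finger.
- wheel_turn (a joint): Turn of the thumbwheel, rad, 0 to 4.3; grows as the jaw closes.
- wax_tin: Bystander, to be left alone: white round tin 76 mm wide, 52 mm high; origin at the centre of its underside.
- cement_jar: Bystander, to be left alone: amber jar with grey lid, 64 mm wide, 99 mm high; origin at the centre of its underside.
- ivory_block: Bystander, to be left alone: pale block 50x55x22 mm; origin at the centre of its underside.

How it is judged:
By the outcome, as a careful person would: the job done as asked, in the order asked, and still so for the second after the job is handed in, with the robot touching nothing.
It also fails if it takes over 72 s, if anything falls off the work surface, if the arm or the gripper's body presses on something with over 40 N, if the wrist force passes 120 N, or if a joint passes its speed limit or range.

ROBOT

A 6-joint arm with a two-finger parallel gripper is mounted at the origin on a cart in front of the work surface, level with it; the furniture and walls round the work are solid. World frame = base frame: x ahead of the robot, y to its left, z up, the work surface at z = 0. Lengths are in mm, angles in rad, forces in N, time in s.
With the tool pointing down it reaches from about 375 to 900 mm from the base axis. Payload 3.1 kg.
Tool frame: the origin (TCP) lies at the very end of the fingers, on their centre line; the grasp point (between the pads) lies 19 mm behind it; z points along the fingers, y is the line along which they close (so a half turn about z gives the same grasp; the last joint's range is limited). The gripper opens to 85 mm and grips with 20 to 120 N. Pads are 22 mm wide; open, the fingers measure 114 mm over their backs; the gripper's body (76 mm by 85 mm) begins 54 mm behind the grasp point. The pads swing forward as they close: fully open they stand 13 mm farther back than shut.
Start: joints at [-1.306, 0.527, 1.433, -0, 1.181, -0.178], TCP at [268.378, -564.42, 231.31] pointing down, gripper open.
Joint ranges: [-3.08, 3.08], [-0.75, 2.2], [0.22, 2.44], [-1.43, 4.57], [0, 2.65], [-2.85, 2.85]. Speed limits (rad/s): [2.79, 2.79, 3.14, 3.14, 3.14, 3.14].

INTERFACE

Orientations are given as [roll, pitch, yaw] about the fixed x, y, z axes, in that order (R = Rz(yaw) Ry(pitch) Rx(roll)).
In Python, from station import observe, imaging, env gives the robot as it stands. The module is installed in compiled form; this text tells all that it offers.
- The arm moves only by the shell command python3 -m crank 'ROWS' [OPENING] [FORCE]. ROWS is JSON, a list of rows, each a list of 2 entries, a list of its own where there are three numbers: the shift along the world's x, y, z in mm, then the turn, a rotation vector about the world's x, y, z in rad. In form: [[[x, y, z], [wx, wy, wz]], ...]. A call has 1 to 20 rows; each row shifts and turns the commanded pose from where the row before left it; what a row does not reach is not made up. A row lasts 1/10 s, in which the tool goes at most 50 mm and 8.59 degrees, less where a joint would pass 70% of its speed; a pose out of reach is approached as far as the arm can. A call is refused whole if a number of a shift passes 50 or a number of a turn 0.15, either way. A call with a gripper value outside its range is refused whole. OPENING is the opening, from 0 (shut) to 1 (fully open), set as the call begins (- or left out, the last holds). The fingers move at their own pace and stop on an object; FORCE is the grip in N (left out, the last holds). Time passes only in rows, so rows that do not move let the fingers close. It gives the time, the measured TCP pose, the force, the opening and the grip force at its end, in the units of the state.
- observe(): the state, without advancing time (a new reading comes with each control period).
- imaging.get_image(name): name is "scene" or "side" or "wrist"; returns the picture (384x512x3 uint8, red, green, blue); there is no depth.
- imaging.get_calibration(name): a dict with "fx", "fy", "cx", "cy" (pixels), "world_to_cam" (4x4, takes a point from world to camera coordinates); the wrist camera has in their place "mount" (4x4, takes a point from camera to tool coordinates, whose origin is the TCP and whose axes are the flange's). Camera axes: x right, y up, looking along -z (the intrinsics and any distortion apply to the point x, -y, -z); pixel columns grow to the right and rows downward; lengths in mm; the calibration is good to about 2 mm. A picture is of the moment at which its call begins: read the wrist's pose just before it. get_calibration takes no time and is no camera call.
- env.close_job(): hands the job in; it is judged then, once.
The state is a dict: "clock": time; "qpos": joint angles; "qd": joint speeds; "tau": joint torques, N m; "tcp_pos": TCP position; "ee_rot": TCP orientation; "wrist_force": force on the tool from outside, world axes, zero at the start; "torque": the same for the moment, N m; "grip_width": opening from 0.0 (shut) to 1.0 (fully open); "grip_force": force on a finger pad.
Only numpy, scipy, OpenCV 4.12 (cv2) and the standard library are available. Lean on these libraries where they do the work, as an engineer would, in place of code of your own. Each camera call takes 0.05 s, during which the arm holds its last target. There are 200 camera calls.

## Working session

There is one attempt and no reset: what is moved stays moved. The work goes in short steps, Python scripts to look and compute and a shell command to move; the robot and the scene stay as the last step left them, time stands still between calls to the robot, and variables do not carry over. Pictures are saved under pics/ and viewed, at most 10 in all, crops included, and the job is handed in when it is done.

```bash
mkdir -p pics
cat > h.py <<'E'
import numpy as np, cv2
from station import observe, imaging, env
def grab(n,f):
    s=observe(); im=imaging.get_image(n); cv2.imwrite('pics/'+f,im[:,:,::-1]); return s,im
def ray(n,u,v,s=None):
    c=imaging.get_calibration(n)
    d=np.array([(u-c['cx'])/c['fx'],-(v-c['cy'])/c['fy'],-1.])
    if n=='wrist':
        from scipy.spatial.transform import Rotation as R
        M=np.array(c['mount']); T=np.eye(4); T[:3,:3]=R.from_euler('xyz',s['ee_rot']).as_matrix(); T[:3,3]=s['tcp_pos']; W=T@M
    else: W=np.linalg.inv(np.array(c['world_to_cam']))
    return W[:3,3],W[:3,:3]@d
def onz(n,u,v,z,s=None):
    o,d=ray(n,u,v,s); return o+d*(z-o[2])/d[2]
def proj(n,p):
    c=imaging.get_calibration(n); q=np.array(c['world_to_cam'])@np.r_[p,1]
    return c['fx']*q[0]/-q[2]+c['cx'], c['fy']*-q[1]/-q[2]+c['cy']
E
python3 - <<'E'
from h import *
a=grab('scene','scene0.png');b=grab('side','side0.png');
for n in('scene','side','wrist'): print(n,imaging.get_calibration(n))
print(observe())
E
```

```text
scene {'fx': 400.2388799553568, 'fy': 400.2388799553568, 'cx': 259.18071623950857, 'cy': 199.75486001632223, 'world_to_cam': array([[-6.55826514e-01, -7.54694282e-01,  1.81141888e-02,
         3.87776988e+02],
       [ 4.32477286e-01, -3.55937505e-01,  8.28415288e-01,
        -2.75962958e+02],
       [-6.18752762e-01,  5.51130686e-01,  5.59821388e-01,
        -8.28654453e+02],
       [ 0.00000000e+00,  0.00000000e+00,  0.00000000e+00,
         1.00000000e+00]])}
side {'fx': 389.17587664253983, 'fy': 389.17587664253983, 'cx': 256.8306466346971, 'cy': 186.17619404446765, 'world_to_cam': array([[-9.28115124e-01, -3.72280046e-01, -3.14405066e-03,
         5.25475348e+02],
       [ 1.86195070e-01, -4.71474720e-01,  8.61999411e-01,
        -1.48706766e+02],
       [-3.22387520e-01,  7.99449283e-01,  5.06899527e-01,
        -8.88032985e+02],
       [ 0.00000000e+00,  0.00000000e+00,  0.00000000e+00,
         1.00000000e+00]])}
wrist {'fx': 271.8759356146789, 'fy': 271.8759356146789, 'cx': 255.88919254253452, 'cy': 189.5422069879187, 'mount': array([[-2.33804400e-04,  9.50579853e-01,  3.1048
[... 291 characters left out ...]
}
{'clock': 0.1, 'qpos': array([-1.30550755e+00,  5.28373673e-01,  1.43376699e+00, -2.83449048e-05,
        1.18141472e+00, -1.78469763e-01]), 'qd': array([-9.73983696e-04, -2.30466830e-03, -2.23235615e-03, -2.23477579e-06,
       -7.03396449e-04,  3.27015946e-05]), 'tau': array([ 2.87914690e-04, -4.43301594e+01, -1.78586769e+01, -1.38316791e-04,
        3.80081590e-03, -2.27454092e-05]), 'tcp_pos': array([ 268.20047144, -563.81594399,  230.4334735 ]), 'ee_rot': array([-3.13965644e+00, -3.22646050e-04,  4.43769013e-01]), 'wrist_force': array([-0.13084397,  0.06687569,  0.93641215]), 'torque': array([ 0.00093859,  0.01211212, -0.02377579]), 'grip_force': 0.0, 'grip_width': 1.0003125914590985}
```

View pics/scene0.png

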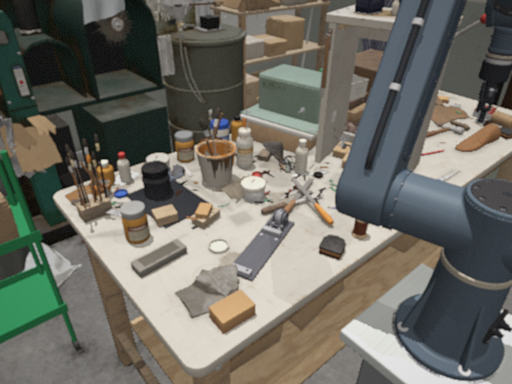

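View pics/side0.png

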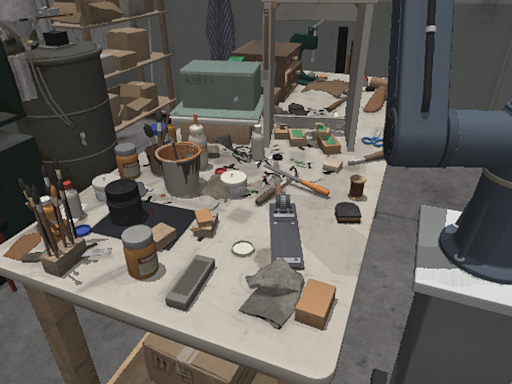

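The scene view shows the whetstone at about (160,257) and the holder from (240,272) to (290,225), with the wheel end at the upper right. The jar is at (136,222). The side view has the stone at (191,281) and the holder from (286,265) to (284,200). I'll enlarge both.

Run:
```python
from h import *
a=cv2.imread('pics/scene0.png')[205:285,120:310]; b=cv2.imread('pics/side0.png')[185:310,150:310]
a=cv2.resize(a,None,fx=4,fy=4,interpolation=cv2.INTER_CUBIC); cv2.imwrite('pics/c1.png',a)
b=cv2.resize(b,None,fx=4.5,fy=4.5,interpolation=cv2.INTER_CUBIC);cv2.imwrite('pics/c2.png',b)
```

```text
(no output)
```

View pics/c1.png

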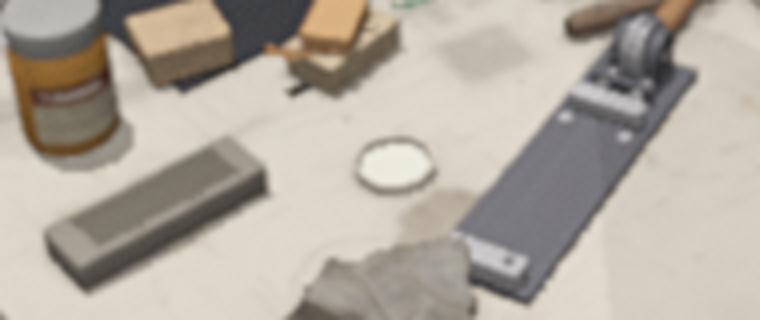

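View pics/c2.png

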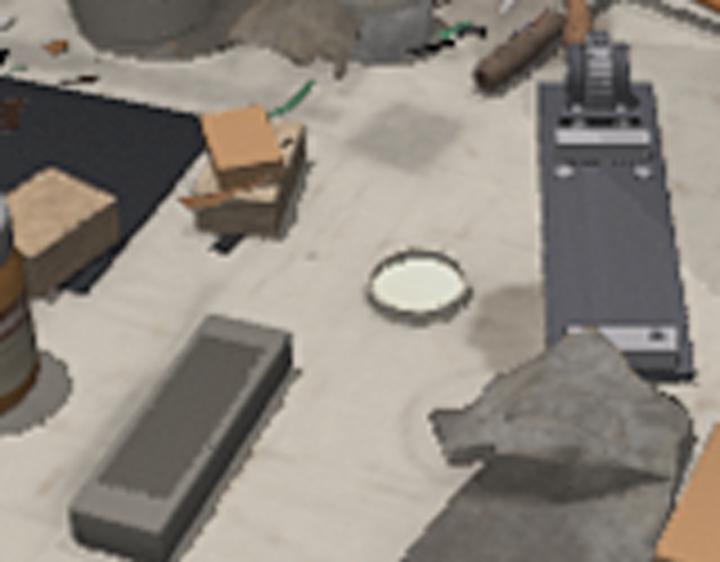

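c1 shows the stone's top corners at about (228,138), (266,173), (86,277) and (47,238). The plate corners are at (697,72) and (527,298). c2 shows the stone's top corners at (212,318), (292,335), (165,530) and (75,512). The plate corners are at (540,84), (652,84) and (692,375), and the wheel top is near (598,40).

Run:
```python
from h import *
np.set_printoptions(precision=1,suppress=True)
A=lambda p,z:onz('scene',120+p[0]/4,205+p[1]/4,z)
B=lambda p,z:onz('side',150+p[0]/4.5,185+p[1]/4.5,z)
for n,F,P in(('sc',A,[(228,138),(266,173),(86,277),(47,238)]),('si',B,[(212,318),(292,335),(165,530),(75,512)])):
    q=np.array([F(p,24)[:2] for p in P]); print(n,q.tolist(),q.mean(0),[np.linalg.norm(q[i]-q[i-1]) for i in range(4)])
    d=(q[0]+q[1]-q[2]-q[3]); print(np.arctan2(d[1],d[0]))
print('plate sc',[A(p,8)[:2] for p in[(697,72),(527,298)]])
print('plate si',[B(p,8)[:2] for p in[(540,84),(652,84),(692,375)]])
print('stop top sc',[A(p,22)[:2] for p in[(458,235),(527,255),(525,275)]], 'si',[B(p,22)[:2] for p in[(567,328),(675,326)]])
print('jaw top sc',[A(p,22)[:2] for p in[(570,95),(640,118)]], 'si',[B(p,22)[:2] for p in[(557,143),(649,143)]])
print('wheeltop',A((640,18),52)[:2],B((598,38),52)[:2])
```

```text
sc [[588.6473165804122, 281.53914454178084], [544.3088919837855, 281.28671874376033], [533.2208487547604, 409.29289800695904], [577.2569618204401, 411.6542848695327]] [560.9 345.9] [np.float64(130.61274793858593), np.float64(44.33914314118228), np.float64(128.48551137078022), np.float64(44.0993809689894)]
-1.4839308489165506
si [[592.4606295546798, 281.3189888565644], [551.091803665618, 278.03846868096707], [544.6335022238205, 405.64895179374], [584.9058531939977, 411.02932045717506]] [568.3 344. ] [np.float64(129.93015342791028), np.float64(41.49869357054519), np.float64(127.77380427062675), np.float64(40.630168835726046)]
-1.5163924501717785
plate sc [array([460. , -15.5]), array([369.8, 215.6])]
plate si [array([525.3,   6.6]), array([463. , -18.1]), array([371.1, 217.3])]
stop top sc [array([425.5, 222.8]), array([386.1, 202.1]), array([374.2, 213.6])] si [array([432.2, 223. ]), array([384.6, 202.5])]
jaw top sc [array([484. ,  81.9]), array([436.4,  62.6])] si [array([488.6,  79.7]), array([441.2,  60.9])]
wheeltop [489.   14.7] [488.2  12.4]
```

```bash
python3 - <<'E'
from h import *
np.set_printoptions(precision=1,suppress=True)
for p in[(325,160),(345,135),(385,235),(300,170)]: print(p,onz('scene',*p,0)[:2])
for p in[(265,150),(360,150),(140,275)]: print('si',p,onz('side',*p,0)[:2])
E
python3 -m crank '[[[0,0,0],[0,0,0.0]]]'
```

```text
(325, 160) [ 661.  -375.3]
(345, 135) [ 751.4 -600.8]
(385, 235) [ 270.3 -176.4]
(300, 170) [ 667.4 -252.8]
si (265, 150) [ 664.2 -321. ]
si (360, 150) [ 356.1 -442.2]
si (140, 275) [690.1 356.7]
clock: 0.2
tcp_pos: [268.3, -564.0, 230.7]
ee_rot: [-3.14, -0.0, 0.444]
wrist_force: [0.2, 0.0, 0.3]
grip_width: 1.0
grip_force: 0.0
```

Run:
```python
from h import *
a=cv2.imread('pics/side0.png')[0:230,225:425]; b=cv2.imread('pics/scene0.png')[0:250,300:512]
f=lambda a:cv2.resize(a,(400,520),interpolation=cv2.INTER_CUBIC)
cv2.imwrite('pics/c3.png',np.hstack([f(a),f(b)]))
print(proj('scene',[268,-564,231]),proj('side',[268,-564,231]))
```

```text
(np.float64(477.6267041767288), np.float64(120.77785762601378)) (np.float64(401.4015412071752), np.float64(77.22980880435138))
```

View pics/c3.png

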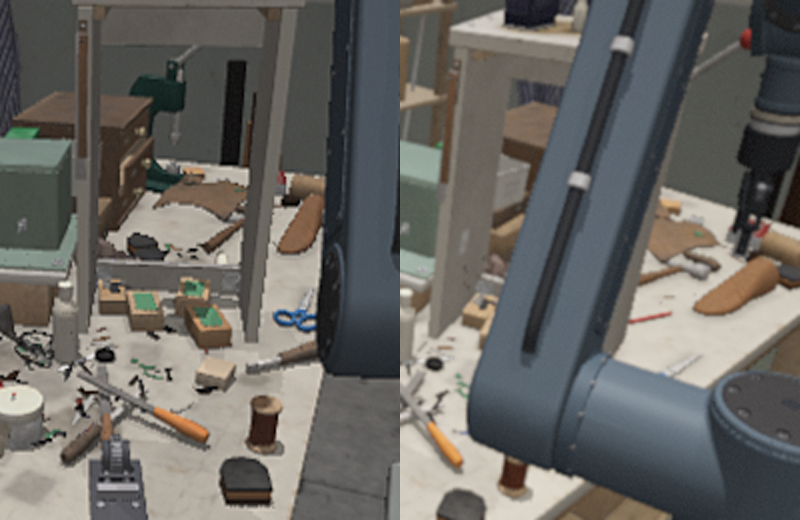

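c3 shows a bench-top frame beyond the holder. Its legs stand near world (664,-325) and about (370,-440), and the gripper starts behind the right one. I'll retract toward the base first and then swing around.

```bash
python3 -m crank '[[[-20,5,0],[0,0,0]],[[-30,8,0],[0,0,0]],[[-30,8,0],[0,0,0]],[[-10,30,0],[0,0,0]],[[-10,38,0],[0,0,0]],[[-10,38,0],[0,0,0]],[[-10,38,0],[0,0,0]],[[30,20,0],[0,0,0.07]],[[30,20,0],[0,0,0.07]],[[30,20,0],[0,0,0.07]],[[30,20,0],[0,0,0.07]],[[30,20,0],[0,0,0.07]],[[20,30,0],[0,0,0.07]],[[20,30,0],[0,0,0.07]],[[20,30,0],[0,0,0.07]],[[20,30,0],[0,0,0.07]],[[20,30,0],[0,0,0.07]],[[0,0,0],[0,0,0]]]'
```

```text
clock: 2.0
tcp_pos: [399.6, -146.3, 231.3]
ee_rot: [-3.142, -0.001, 1.15]
wrist_force: [0.1, -0.2, -0.9]
grip_width: 1.002
grip_force: 0.0
```

```bash
python3 -m crank '[[[6,36,0],[0,0,0.05]],[[6,36,-6],[0,0,0.05]],[[6,36,-7],[0,0,0.05]],[[6,36,-7],[0,0,0.05]],[[6,36,-7],[0,0,0.05]],[[6,36,-7],[0,0,0.05]],[[6,36,-7],[0,0,0.05]],[[0,0,0],[0,0,0]],[[0,0,0],[0,0,0]]]'
python3 - <<'E'
from h import *
s,im=grab('wrist','w1.png'); np.save('w1s.npy',s,allow_pickle=True); print(s['tcp_pos'],s['ee_rot'])
E
python3 -m crank '[[[12,20,5],[0,0,0.01]],[[18,37,5],[0,0,0.02]],[[18,37,5],[0,0,0.02]],[[19,37,0],[0,0,0.02]],[[19,37,0],[0,0,0.03]],[[19,37,0],[0,0,0.03]],[[18,30,0],[0,0,0.01]],[[0,0,0],[0,0,0]],[[0,0,0],[0,0,0]]]'
python3 - <<'E'
from h import *
s,im=grab('wrist','w2.png'); np.save('w2s.npy',s,allow_pickle=True); print(s['tcp_pos'],s['ee_rot'])
a=cv2.imread('pics/w1.png');b=cv2.imread('pics/w2.png');cv2.imwrite('pics/w12.png',cv2.resize(np.vstack([a,b]),(450,600)) if 0 else np.hstack([a[:, 56:456],b[:,56:456]]))
E
```

```text
clock: 2.9
tcp_pos: [440.2, 102.4, 190.1]
ee_rot: [-3.141, 0.001, 1.495]
wrist_force: [-0.1, 0.1, -1.2]
grip_width: 1.002
grip_force: 0.0
[440.219338   102.35631735 190.10945792] [-3.14096598e+00  7.15876779e-04  1.49476575e+00]
clock: 3.85
tcp_pos: [563.9, 335.8, 205.0]
ee_rot: [-3.141, 0.001, 1.632]
wrist_force: [-0.3, 0.3, -0.5]
grip_width: 0.999
grip_force: 0.0
[563.90959915 335.84294267 204.96102927] [-3.14073687e+00  1.06210077e-03  1.63205790e+00]
```

View pics/w12.png

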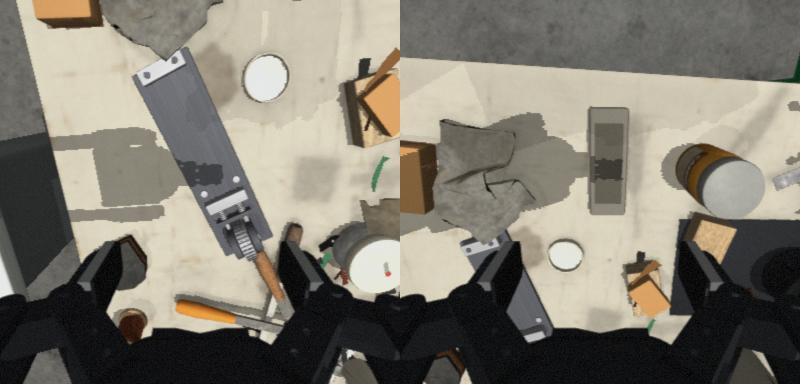

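w1 shows the holder plate corners at about (133,78), (186,46), (272,238) and (225,258), and the wheel at (241,238). In w2 the stone's top corners are at (590,107), (629,108), (626,215) and (588,214), and the jar is well to its right.

Run:
```python
from h import *
np.set_printoptions(precision=1,suppress=True)
s1=np.load('w1s.npy',allow_pickle=True).item();s2=np.load('w2s.npy',allow_pickle=True).item()
q=np.array([onz('wrist',u-344,v,24,s2)[:2] for u,v in[(589.5,107),(629.5,108),(627,215),(588,214)]])
print('stone',q,q.mean(0),[np.linalg.norm(q[i]-q[i-1]) for i in range(4)]);d=q[0]+q[1]-q[2]-q[3];print('ang',np.arctan2(d[1],d[0]),s2['tcp_pos'])
q=np.array([onz('wrist',u+56,v,8,s1)[:2] for u,v in[(133,78),(186,46),(272,238),(225,258)]])
print('holder',q,q.mean(0),[np.linalg.norm(q[i]-q[i-1]) for i in range(4)]);d=q[0]+q[1]-q[2]-q[3];print('ang',np.arctan2(d[1],d[0]))
# line fit on plate edges by colour mask
im=cv2.imread('pics/w1.png'); h=cv2.cvtColor(im,cv2.COLOR_BGR2HSV)
print('px',h[150,56+190],h[150,56+100],h[100,56+160], h[80,56+300])
im2=cv2.imread('pics/w2.png');g=im2[150,210:300].astype(int).sum(1)//3;print(g.tolist());print((im2[90:230,254].astype(int).sum(1)//3).tolist())
print('wheel top',onz('wrist',56+241,236,52,s1)[:2]); print('jaw',[onz('wrist',56+u,v,22,s1)[:2] for u,v in[(203,207),(244,188)]])
print('stop face',[onz('wrist',56+u,v,22,s1)[:2] for u,v in[(144,82),(188,61)]])
```

```text
stone [[547.4 407.8]
 [593.  409.4]
 [602.3 277.1]
 [551.9 275.5]] [573.6 342.5] [np.float64(132.355536021529), np.float64(45.63510446009806), np.float64(132.65032767152422), np.float64(50.45424424214575)]
ang 1.6234011968852542 [563.9 335.8 205. ]
holder [[374.  211.3]
 [435.4 238.5]
 [528.9   0.5]
 [464.8 -25.4]] [450.8 106.2] [np.float64(253.47706980077604), np.float64(67.22669377170621), np.float64(255.70858944293883), np.float64(69.12877219860094)]
ang 1.9410061082684518
px [114  11 111] [ 20  33 139] [110  20 116] [ 22  34 204]
[129, 127, 126, 128, 126, 127, 127, 126, 130, 125, 128, 126, 129, 128, 131, 129, 128, 128, 128, 136, 150, 184, 205, 208, 207, 208, 208, 209, 209, 205, 205, 199, 188, 154, 124, 97, 101, 124, 136, 132, 117, 100, 96, 95, 95, 97, 95, 95, 95, 96, 96, 97, 96, 95, 97, 96, 96, 96, 94, 99, 98, 95, 95, 98, 97, 96, 95, 96, 104, 126, 137, 136, 127, 124, 142, 149, 163, 165, 168, 165, 168, 169, 172, 172, 171, 172, 173, 177, 180, 180]
[195, 193, 194, 193, 195, 191, 194, 193, 193, 195, 193, 192, 191, 196, 194, 194, 187, 100, 100, 120, 125, 127, 124, 126, 125, 127, 126, 124, 128, 128, 127, 127, 125, 104, 93, 88, 86, 88, 88, 88, 89, 88, 91, 88, 85, 88, 89, 94, 95, 93, 97, 94, 92, 98, 93, 94, 96, 96, 98, 95, 95, 96, 94, 97, 97, 94, 95, 94, 95, 92, 65, 59, 60, 59, 73, 75, 61, 59, 57, 56, 57, 53, 59, 62, 84, 67, 55, 63, 88, 91, 94, 94, 93, 95, 92, 96, 93, 95, 94, 92, 93, 94, 94, 94, 93, 93, 90, 92, 94, 95, 95, 91, 91, 105, 129, 129, 132, 135, 134, 136, 135, 134, 131, 134, 139, 183, 204, 205, 208, 207, 206, 208, 208, 207, 207, 209, 207, 208, 206, 207]
wheel top [481.9  30.5]
jaw [array([440.4,  57.7]), array([491.3,  78.4])]
stop face [array([388.1, 205.3]), array([436.7, 222. ])]
```

```bash
python3 -m crank '[[[1,1,-12],[0,0,0]],[[1,1,-20],[0,0,0]],[[1,1,-20],[0,0,0]],[[1,1,-25],[0,0,0]],[[1,1,-25],[0,0,0]],[[0,1,-25],[0,0,0]],[[0,1,-20],[0,0,0]],[[0,0,-15],[0,0,0]],[[0,0,0],[0,0,0]]]'
python3 - <<'E'
from h import *
s,im=grab('wrist','w3.png');np.save('w3s.npy',s,allow_pickle=True); cv2.imwrite('pics/w3c.png',cv2.imread('pics/w3.png')[:, 56:456])
E
```

```text
clock: 4.8
tcp_pos: [566.4, 342.8, 40.6]
ee_rot: [-3.136, 0.002, 1.633]
wrist_force: [-1.0, -0.2, 0.4]
grip_width: 0.998
grip_force: 0.0
```

View pics/w3c.png

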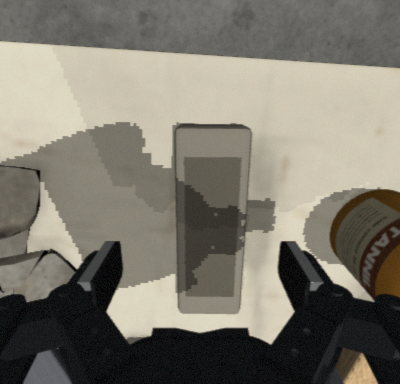

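w3 shows the stone's top face with corners at about (176,127), (251,127), (241,313) and (179,313). It lies slightly right of the fingers' centre line, and the jar is clear of the right finger.

Run:
```python
from h import *
np.set_printoptions(precision=1,suppress=True)
s=np.load('w3s.npy',allow_pickle=True).item()
q=np.array([onz('wrist',u+56,v,24,s)[:2] for u,v in[(175.5,127),(251,127),(241,313),(178.5,313)]])
print(q,q.mean(0),[np.linalg.norm(q[i]-q[i-1]) for i in range(4)]);d=q[0]+q[1]-q[2]-q[3];print('ang',np.arctan2(d[1],d[0]),s['tcp_pos'],s['ee_rot'])
```

```text
[[547.8 407.5]
 [591.  410.1]
 [599.7 278.3]
 [554.4 275.4]] [573.2 342.8] [np.float64(132.27222688793708), np.float64(43.28550745541548), np.float64(132.12934552864272), np.float64(45.37556576884062)]
ang 1.6285325623230291 [566.4 342.8  40.6] [-3.1  0.   1.6]
```

```bash
python3 -m crank '[[[3,0,-10],[0,0,0]],[[2,0,-12],[0,0,0]],[[0,0,-10],[0,0,0]],[[0,0,-6],[0,0,0]],[[0,0,0],[0,0,0]],[[0,0,0],[0,0,0]]]'
python3 -m crank '[[[0,0,0],[0,0,0]],[[0,0,0],[0,0,0]],[[0,0,0],[0,0,0]],[[0,0,0],[0,0,0]],[[0,0,0],[0,0,0]],[[0,0,0],[0,0,0]],[[0,0,0],[0,0,0]],[[0,0,0],[0,0,0]],[[0,0,0],[0,0,0]],[[0,0,0],[0,0,0]]]' 0 50
```

```text
clock: 5.45
tcp_pos: [573.2, 344.6, 5.1]
ee_rot: [-3.141, 0.0, 1.634]
wrist_force: [0.4, -0.1, 0.0]
grip_width: 0.996
grip_force: 0.0
clock: 6.45
tcp_pos: [573.7, 344.8, 6.0]
ee_rot: [3.141, -0.0, 1.634]
wrist_force: [-1.3, 0.7, 5.8]
grip_width: 0.524
grip_force: 55.1
```

```bash
python3 -m crank '[[[0,0,6],[0,0,0]],[[0,0,15],[0,0,0]],[[0,0,25],[0,0,0]],[[0,0,25],[0,0,0]],[[0,0,25],[0,0,0]],[[0,0,18],[0,0,0]],[[-7,-11,0],[0,0,0.015]],[[-15,-22,0],[0,0,0.036]],[[-20,-30,0],[0,0,0.045]],[[-20,-30,0],[0,0,0.045]],[[-20,-30,0],[0,0,0.045]],[[-20,-30,0],[0,0,0.045]],[[-15,-22,0],[0,0,0.036]],[[-12,-16,-10],[0,0,0.027]],[[-8,-10.4,-20],[0,0,0.015]],[[0,0,-20],[0,0,0]],[[0,0,-10],[0,0,0]],[[0,0,0],[0,0,0]],[[0,0,0],[0,0,0]]]'
python3 - <<'E'
from h import *
s,im=grab('wrist','w4.png');np.save('w4s.npy',s,allow_pickle=True);grab('scene','s4.png');grab('side','d4.png')
a=cv2.imread('pics/w4.png')[:, 56:456]; b=cv2.resize(cv2.imread('pics/d4.png')[170:290,240:360],(400,400),interpolation=cv2.INTER_CUBIC)
cv2.imwrite('pics/p4.png',np.hstack([a,b[:384]]));print(s['tcp_pos'],s['ee_rot'],s['wrist_force'])
E
```

```text
clock: 8.35
tcp_pos: [437.0, 143.4, 59.6]
ee_rot: [3.141, 0.0, 1.943]
wrist_force: [0.4, 0.3, -3.9]
grip_width: 0.521
grip_force: 53.8
[437.04961864 143.43393242  59.64559923] [3.14075917e+00 2.73792968e-04 1.94329150e+00] [ 0.36101176  0.32109801 -3.89399732]
```

View pics/p4.png

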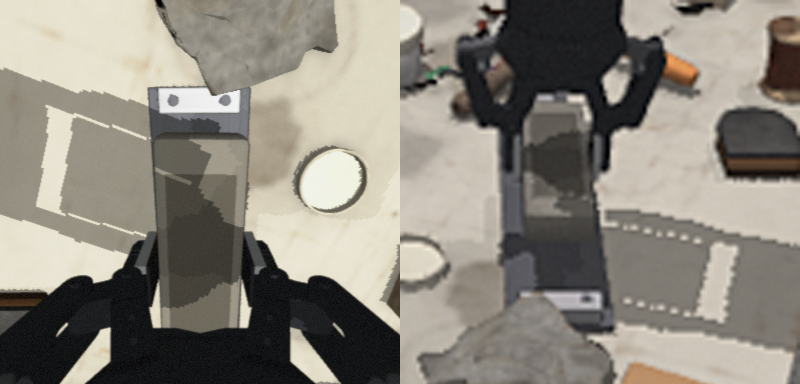

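p4 left (wrist) shows the stop top's inner edge from (160,113) to (240,112), the plate's far corners at (149,87) and (249,87), and the stone's upper far edge from (155,138) to (249,138). The stone looks parallel to the plate.

Run:
```python
from h import *
np.set_printoptions(precision=1,suppress=True)
s=np.load('w4s.npy',allow_pickle=True).item(); t=s['tcp_pos']
ey=np.array([np.cos(1.943),np.sin(1.943)]);ex=np.array([ey[1],-ey[0]])
H=lambda u,v,z:(lambda p:np.array([(p-t[:2])@ex,(p-t[:2])@ey]))(onz('wrist',u+56,v,z,s)[:2])
for n,u,v,z in[('stop L',160,113,22),('stop R',240,112,22),('plate L',149,87,8),('plate R',249,87,8),('plate L2',153,180,8),('stoneTopL',155,138,77.6),('stoneTopR',249,138,77.6),('stoneTopL mid',159,270,77.6),('R mid',247,270,77.6)]: print(n,H(u,v,z))
g=cv2.imread('pics/w4.png').astype(int).sum(2)//3
print('row98',g[98,190:320].tolist());print('row124',g[124,190:320].tolist());print('col',g[80:150,56+200].tolist())
```

```text
stop L [-25.8  72.7]
stop R [25.3 73.3]
plate L [-34.3  88.8]
plate R [32.6 88.8]
plate L2 [-35.2  24. ]
stoneTopL [-20.9  64.2]
stoneTopR [21.9 64.2]
stoneTopL mid [-22.4  -5.9]
R mid [24.8 -6. ]
row98 [220, 224, 223, 222, 220, 219, 216, 215, 211, 212, 214, 216, 213, 166, 110, 107, 121, 130, 129, 126, 128, 124, 120, 106, 152, 202, 225, 229, 230, 231, 230, 232, 231, 217, 167, 132, 123, 128, 130, 132, 136, 135, 133, 132, 186, 225, 233, 234, 235, 236, 235, 235, 235, 236, 237, 235, 236, 236, 236, 236, 237, 238, 237, 238, 236, 236, 238, 238, 239, 240, 239, 239, 239, 239, 239, 238, 240, 238, 239, 240, 241, 240, 241, 241, 238, 203, 140, 129, 130, 133, 137, 138, 137, 140, 141, 147, 181, 223, 238, 240, 241, 242, 241, 239, 231, 205, 154, 127, 126, 127, 129, 129, 125, 128, 117, 106, 136, 175, 186, 187, 192, 191, 189, 189, 190, 194, 194, 194, 195, 194]
row124 [142, 143, 144, 141, 140, 141, 140, 139, 139, 139, 137, 137, 136, 138, 135, 110, 80, 71, 76, 73, 78, 74, 73, 75, 74, 77, 78, 74, 77, 74, 75, 72, 76, 74, 73, 75, 75, 72, 71, 76, 75, 76, 75, 77, 75, 73, 75, 76, 73, 75, 72, 75, 74, 74, 73, 73, 72, 72, 68, 66, 65, 61, 65, 66, 65, 64, 62, 60, 65, 63, 66, 65, 65, 68, 63, 65, 65, 64, 63, 66, 65, 64, 63, 66, 71, 103, 121, 125, 120, 120, 121, 122, 125, 124, 122, 120, 128, 127, 127, 127, 127, 127, 128, 128, 124, 122, 123, 124, 127, 124, 127, 125, 125, 115, 100, 139, 159, 163, 164, 164, 164, 164, 166, 163, 161, 161, 156, 158, 158, 159]
col [190, 190, 192, 191, 184, 178, 131, 150, 213, 239, 242, 240, 241, 239, 239, 236, 238, 238, 238, 238, 239, 239, 239, 239, 237, 236, 237, 238, 240, 239, 241, 235, 192, 116, 115, 118, 121, 115, 102, 71, 65, 62, 64, 62, 62, 67, 61, 63, 66, 66, 65, 60, 59, 49, 53, 61, 68, 74, 84, 115, 144, 144, 147, 148, 144, 109, 104, 126, 129, 129]
```

```bash
python3 -m crank '[[[-0.9,1.7,-6],[0,0,0]],[[-1,1.8,-14],[0,0,0]],[[0,0,-14],[0,0,0]],[[0,0,-6],[0,0,0]],[[0,0,-2],[0,0,0]],[[0,0,0],[0,0,0]],[[0,0,0],[0,0,0]]]'
python3 -m crank '[[[0,0,-0.7],[0,0,0]],[[0,0,-0.7],[0,0,0]],[[0,0,0],[0,0,0]],[[0,0,0],[0,0,0]]]'
```

```text
clock: 9.2
tcp_pos: [434.8, 146.7, 17.7]
ee_rot: [3.141, 0.0, 1.943]
wrist_force: [1.5, 0.6, -3.8]
grip_width: 0.528
grip_force: 53.8
clock: 9.6
tcp_pos: [434.5, 146.7, 16.0]
ee_rot: [3.141, 0.0, 1.943]
wrist_force: [0.9, 0.6, -5.0]
grip_width: 0.526
grip_force: 53.8
```

```bash
python3 -m crank '[[[0,0,-0.7],[0,0,0]],[[0,0,-0.7],[0,0,0]],[[0,0,0],[0,0,0]],[[0,0,0],[0,0,0]]]'
python3 -m crank '[[[0,0,-0.5],[0,0,0]],[[0,0,-0.5],[0,0,0]],[[0,0,0],[0,0,0]],[[0,0,0],[0,0,0]]]'
```

```text
clock: 10.0
tcp_pos: [434.5, 146.7, 14.5]
ee_rot: [-3.141, -0.0, 1.943]
wrist_force: [0.2, 0.3, -5.5]
grip_width: 0.522
grip_force: 53.8
clock: 10.4
tcp_pos: [434.5, 146.7, 13.9]
ee_rot: [3.141, 0.0, 1.943]
wrist_force: [-0.8, -0.3, 5.1]
grip_width: 0.516
grip_force: 54.8
```

The stone is seated on the bed, with the vertical force up from −5 to +5 N. I'll release it and lift away.

```bash
python3 -m crank '[[[0,0,0],[0,0,0]],[[0,0,0],[0,0,0]],[[0,0,0],[0,0,0]],[[0,0,0],[0,0,0]],[[0,0,0],[0,0,0]],[[0,0,8],[0,0,0]],[[0,0,20],[0,0,0]],[[0,0,30],[0,0,0]],[[0,0,35],[0,0,0]],[[0,-20,30],[0,0,0]],[[7,-28,20],[0,0,0]],[[7,-20,0],[0,0,0]],[[0,0,0],[0,0,0]],[[0,0,0],[0,0,0]]]' 1
python3 - <<'E'
from h import *
s,im=grab('wrist','w5.png');np.save('w5s.npy',s,allow_pickle=True)
a=cv2.imread('pics/w5.png')[0:300,156:406]; cv2.imwrite('pics/p5.png',cv2.resize(a,None,fx=2,fy=2,interpolation=cv2.INTER_CUBIC));print(s['tcp_pos'],s['ee_rot'],s['wrist_force'])
E
```

```text
clock: 11.8
tcp_pos: [447.9, 78.7, 156.7]
ee_rot: [-3.141, -0.001, 1.941]
wrist_force: [-0.6, 1.0, -0.6]
grip_width: 1.003
grip_force: 0.0
[447.94362479  78.66861601 156.74363129] [-3.14122139e+00 -5.26611488e-04  1.94142692e+00] [-0.60371849  0.95039809 -0.6092677 ]
```

View pics/p5.png

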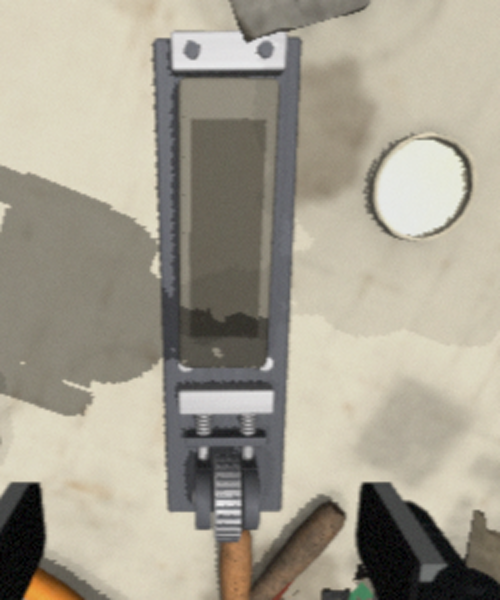

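p5 shows the stone lying straight on the bed between the stop (inner edge v≈70) and the jaw (face v≈390). The gaps at the two ends are about 4 and 10 mm, and the wheel is at crop (228,498). I'll locate the wheel now.

Run:
```python
from h import *
np.set_printoptions(precision=1,suppress=True)
s=np.load('w5s.npy',allow_pickle=True).item(); t=s['tcp_pos']
ey=np.array([np.cos(1.943),np.sin(1.943)]);ex=np.array([ey[1],-ey[0]])
W=lambda u,v,z:onz('wrist',156+u/2,v/2,z,s)[:2]
H=lambda p:np.array([(p-t[:2])@ex,(p-t[:2])@ey])
for n,u,v,z in[('stopL',172,70,22),('stopR',287,70,22),('jawL',180,390,22),('jawR',273,390,22),('stone far',230,80,32),('stone near',224,366,32),('plate L',155,40,8),('plate R',301,40,8),('plate L2',168,511,8),('plate R2',281,511,8),('wheel mid',228,498,52),('wheel rim low',228,541,35)]:
    p=W(u,v,z); print(n,p,H(p))
```

```text
stopL [386.6 201.3] [-12.5 136.6]
stopR [435.1 220.2] [ 39.5 136.5]
jawL [443.9  58.9] [-10.9 -16.9]
jawR [490.8  77.1] [ 39.4 -17.1]
stone far [412.8 205.2] [ 13.3 130.6]
stone near [459.5  82.7] [12.2 -0.4]
plate L [373.2 212.6] [-20.9 151.9]
plate R [437.  237.3] [ 47.5 151.8]
plate L2 [466.  -22.2] [ -19.9 -100.5]
plate R2 [530.6   2.9] [  49.5 -100.7]
wheel mid [485.   22.7] [ 14.2 -65.6]
wheel rim low [500.  -11.9] [  15.6 -103.3]
```

```bash
python3 -m crank '[[[5,-8.5,0],[0,0,0]],[[10,-17,-10],[0,0,0]],[[10,-17,-15],[0,0,0]],[[10,-17,-15],[0,0,0]],[[10,-17,-15],[0,0,0]],[[0,0,-15],[0,0,0]],[[0,0,-15],[0,0,0]],[[0,0,-7],[0,0,0]],[[0,0,0],[0,0,0]],[[0,0,0],[0,0,0]],[[0,0,0],[0,0,0]],[[0,0,0],[0,0,0]]]' 0 20
python3 -m crank '[[[0,0,-3],[0,0,0]],[[0,0,-3],[0,0,0]],[[0,0,-2],[0,0,0]],[[0,0,0],[0,0,0]],[[0,0,0],[0,0,0]]]'
```

```text
clock: 13.05
tcp_pos: [493.9, 2.2, 65.2]
ee_rot: [3.14, 0.001, 1.943]
wrist_force: [0.4, -0.2, 0.4]
grip_width: -0.002
grip_force: 0.0
clock: 13.55
tcp_pos: [493.4, 2.2, 56.4]
ee_rot: [-3.141, -0.0, 1.943]
wrist_force: [-0.2, -0.4, -0.5]
grip_width: -0.001
grip_force: 0.0
```

```bash
for i in 1 2 3 4; do python3 -m crank '[[[0,0,-0.5],[0,0,0]],[[0,0,-0.5],[0,0,0]],[[0,0,0],[0,0,0]]]' | egrep 'tcp|wrist'; done
```

```text
tcp_pos: [493.5, 2.2, 55.5]
wrist_force: [-0.0, -0.0, 0.6]
tcp_pos: [493.5, 2.2, 54.4]
wrist_force: [0.3, 0.4, -0.4]
tcp_pos: [493.4, 2.2, 53.5]
wrist_force: [0.7, 0.4, 0.1]
tcp_pos: [493.4, 2.2, 52.4]
wrist_force: [0.2, -0.2, -0.2]
```

```bash
for i in 1 2 ; do python3 -m crank '[[[0,0,-0.4],[0,0,0]],[[0,0,0],[0,0,0]],[[0,0,0],[0,0,0]]]' | egrep 'clock|tcp|wrist'; done
```

```text
clock: 15.05
tcp_pos: [493.5, 2.2, 52.1]
wrist_force: [0.4, 0.7, 0.6]
clock: 15.35
tcp_pos: [493.6, 2.2, 51.9]
wrist_force: [-1.0, 0.3, 2.5]
```

```bash
for i in 1 2 ; do python3 -m crank '[[[0,0,-0.3],[0,0,0]],[[0,0,0],[0,0,0]],[[0,0,0],[0,0,0]]]' | egrep 'clock|tcp|wrist'; done
```

```text
clock: 15.65
tcp_pos: [493.5, 2.2, 51.8]
wrist_force: [-0.5, -0.4, 6.8]
clock: 15.95
tcp_pos: [493.6, 2.2, 51.7]
wrist_force: [-1.3, 0.3, 8.2]
```

```bash
python3 -m crank '[[[0,0,-0.3],[0,0,0]],[[-0.5,1.4,0],[0,0,0]],[[-0.5,1.4,0],[0,0,0]],[[-0.6,1.4,0],[0,0,0]]]' | egrep 'clock|tcp|wrist';python3 -m crank '[[[-0.5,1.4,0],[0,0,0]],[[-0.5,1.4,0],[0,0,0]],[[-0.6,1.4,0],[0,0,0]]]' | egrep 'clock|tcp|wrist'
python3 - <<'E'
from h import *
s,im=grab('side','d6.png')
E
python3 -m crank '[[[-0.5,1.4,0],[0,0,0]],[[-0.5,1.4,0],[0,0,0]],[[-0.6,1.4,0],[0,0,0]]]' | egrep 'clock|tcp|wrist'
```

```text
clock: 16.35
tcp_pos: [492.4, 5.3, 51.9]
wrist_force: [-1.4, -4.1, 10.6]
clock: 16.65
tcp_pos: [490.7, 9.6, 51.9]
wrist_force: [-1.8, -4.1, 11.8]
clock: 17.0
tcp_pos: [489.1, 13.8, 51.8]
wrist_force: [-1.4, -3.2, 12.1]
```

```bash
python3 -m crank '[[[-0.5,1.4,0],[0,0,0]],[[-0.5,1.4,0],[0,0,0]],[[-0.6,1.4,0],[0,0,0]],[[0,0,0],[0,0,0]]]' | egrep 'clock|tcp|wrist'
python3 -m crank '[[[0,0,4],[0,0,0]],[[0,0,4],[0,0,0]],[[3,-8,0],[0,0,0]],[[3.4,-9,0],[0,0,0]],[[0,0,0],[0,0,0]]]'|egrep 'clock|tcp|wrist'
python3 - <<'E'
from h import *
s,im=grab('wrist','w6.png');np.save('w6s.npy',s,allow_pickle=True)
grab('side','d7.png')
a=cv2.resize(cv2.imread('pics/w6.png')[0:300,156:406],(400,480)); b=cv2.resize(cv2.imread('pics/d7.png')[185:275,255:330],(400,480),interpolation=cv2.INTER_CUBIC)
cv2.imwrite('pics/p6.png',np.hstack([a,b]))
E
```

```text
clock: 17.4
tcp_pos: [487.2, 18.4, 51.8]
wrist_force: [-2.4, -2.6, 10.3]
clock: 17.9
tcp_pos: [494.8, 0.5, 58.7]
wrist_force: [-0.5, 0.2, -0.2]
```

View pics/p6.png

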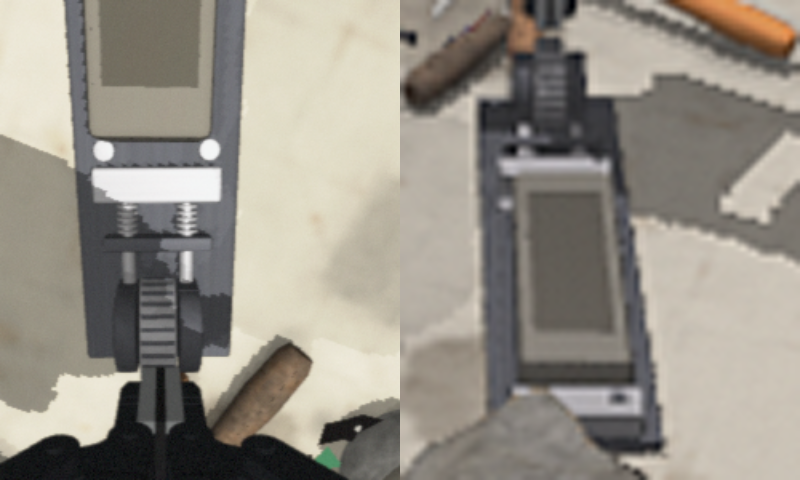

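p6 shows the jaw's front edge at y≈168 and the stone's near end at y≈137, so they are still apart. The finger is centred on the wheel line. I'll measure the gap numerically from here, as all ten picture views are used.

```bash
cat > gap.py <<'E'
import sys
from h import *
np.set_printoptions(precision=1,suppress=True)
def gap(f,s,z0=70,z1=140,pr=False):
    g=cv2.imread('pics/'+f).astype(int).sum(2)/3
    ey=np.array([np.cos(1.943),np.sin(1.943)]); O=np.array([489.7,10.6])
    p=np.median(g[z0:z1,238:264],axis=1)
    if pr: print([int(x) for x in p])
    k=np.where(p>185)[0]; a=z0+k[0]; b=z0+k[-1]   # bright jaw top rows
    d=np.diff(p); 
    Y=lambda v,z:(onz('wrist',251,v,z,s)[:2]-O)@ey
    # stone: last strong drop before the jaw
    j=np.argmin(d[:max(k[0]-1,3)])
    print('jaw rows',a,b,'face y',Y(a,22),'back y',Y(b+1,22),'stone end row',z0+j+1,'y',Y(z0+j+1,32))
if __name__=='__main__':
    if len(sys.argv)>2: s=np.load(sys.argv[2],allow_pickle=True).item()
    else: s,_=grab('wrist',sys.argv[1])
    gap(sys.argv[1],s,pr=True)
E
python3 gap.py w6.png w6s.npy
```

```text
[153, 153, 154, 153, 153, 154, 154, 152, 154, 152, 152, 150, 149, 148, 143, 109, 71, 61, 69, 111, 118, 117, 118, 117, 118, 117, 119, 117, 117, 117, 117, 112, 103, 79, 99, 196, 233, 242, 242, 241, 240, 241, 241, 240, 240, 241, 241, 240, 240, 240, 238, 239, 240, 241, 240, 222, 177, 127, 119, 117, 118, 117, 116, 116, 116, 116, 115, 115, 114, 113]
jaw rows 105 125 face y 66.30794591185465 back y 53.367707756718275 stone end row 86 y 77.06323084110171
```

```bash
python3 -m crank '[[[-0.6,1.4,-4],[0,0,0]],[[0,0,-3],[0,0,0]],[[0,0,-0.5],[0,0,0]],[[0,0,-0.5],[0,0,0]],[[0,0,0],[0,0,0]]]'|egrep 'clock|tcp|wrist'
```

```text
clock: 18.5
tcp_pos: [492.5, 3.7, 51.8]
wrist_force: [-2.7, -0.2, 12.6]
```

```bash
python3 -m crank '[[[-0.5,1.4,0],[0,0,0]],[[-0.5,1.4,0],[0,0,0]],[[-0.6,1.4,0],[0,0,0]],[[-0.5,1.4,0],[0,0,0]],[[-0.5,1.4,0],[0,0,0]],[[-0.6,1.4,0],[0,0,0]]]' | egrep 'clock|tcp|wrist';python3 -m crank '[[[-0.5,1.4,0],[0,0,0]],[[-0.5,1.4,0],[0,0,0]],[[-0.6,1.4,0],[0,0,0]],[[-0.5,1.4,0],[0,0,0]],[[-0.5,1.4,0],[0,0,0]],[[-0.6,1.4,0],[0,0,0]],[[0,0,0],[0,0,0]]]' | egrep 'clock|tcp|wrist'
python3 -m crank '[[[0,0,4],[0,0,0]],[[0,0,4],[0,0,0]],[[3,-8,0],[0,0,0]],[[3.4,-8.8,0],[0,0,0]],[[0,0,0],[0,0,0]],[[0,0,0],[0,0,0]]]'|egrep 'clock|tcp|wrist'
python3 gap.py w7.png
```

```text
clock: 19.1
tcp_pos: [489.6, 11.1, 51.8]
wrist_force: [-2.2, -3.3, 12.0]
clock: 19.8
tcp_pos: [486.1, 20.1, 51.6]
wrist_force: [-1.8, -1.1, 10.3]
clock: 20.4
tcp_pos: [493.0, 2.9, 58.6]
wrist_force: [0.2, 0.3, 0.6]
[153, 153, 152, 153, 152, 153, 153, 152, 153, 153, 153, 153, 152, 152, 152, 151, 151, 149, 148, 144, 118, 75, 65, 82, 112, 117, 117, 115, 110, 92, 89, 175, 225, 242, 242, 241, 240, 240, 240, 240, 239, 240, 241, 240, 241, 241, 239, 238, 239, 241, 242, 238, 197, 119, 114, 117, 117, 115, 116, 118, 116, 117, 116, 116, 116, 116, 116, 114, 116, 111]
jaw rows 102 122 face y 70.99452374732351 back y 58.144115551455364 stone end row 91 y 77.19417962533771
```

```bash
python3 -m crank '[[[0,0,-4],[0,0,0]],[[0,0,-3],[0,0,0]],[[0,0,-0.5],[0,0,0]],[[0,0,-0.5],[0,0,0]],[[-0.5,1.4,0],[0,0,0]],[[-0.5,1.4,0],[0,0,0]],[[-0.6,1.4,0],[0,0,0]],[[-0.5,1.4,0],[0,0,0]],[[-0.5,1.4,0],[0,0,0]],[[-0.6,1.4,0],[0,0,0]]]' | egrep 'clock|tcp|wrist';python3 -m crank '[[[-0.5,1.4,0],[0,0,0]],[[-0.5,1.4,0],[0,0,0]],[[-0.6,1.4,0],[0,0,0]],[[-0.5,1.4,0],[0,0,0]],[[-0.5,1.4,0],[0,0,0]],[[-0.6,1.4,0],[0,0,0]],[[0,0,0],[0,0,0]]]' | egrep 'clock|tcp|wrist'
python3 -m crank '[[[0,0,4],[0,0,0]],[[0,0,4],[0,0,0]],[[3,-8,0],[0,0,0]],[[3.4,-8.8,0],[0,0,0]],[[0,0,0],[0,0,0]],[[0,0,0],[0,0,0]]]'|egrep 'clock|tcp|wrist'
python3 gap.py w8.png
```

```text
clock: 21.45
tcp_pos: [489.8, 11.0, 51.8]
wrist_force: [-2.9, -4.0, 12.1]
clock: 22.15
tcp_pos: [486.4, 19.8, 51.6]
wrist_force: [-2.4, -3.2, 10.4]
clock: 22.75
tcp_pos: [493.0, 2.9, 58.6]
wrist_force: [-0.1, 1.0, -0.5]
[152, 152, 153, 153, 154, 153, 154, 153, 153, 153, 153, 153, 152, 153, 151, 151, 149, 147, 142, 100, 68, 63, 100, 200, 235, 242, 241, 240, 240, 240, 241, 240, 239, 240, 241, 240, 241, 240, 239, 239, 240, 241, 242, 235, 193, 115, 114, 117, 117, 116, 116, 117, 117, 116, 117, 116, 117, 117, 116, 118, 117, 116, 112, 107, 95, 62, 42, 52, 104, 130]
jaw rows 93 114 face y 76.3733292532406 back y 63.16084116811779 stone end row 89 y 78.34439038261176
```

```bash
python3 -m crank '[[[0,0,-4],[0,0,0]],[[0,0,-3],[0,0,0]],[[0,0,-0.5],[0,0,0]],[[0,0,-0.7],[0,0,0]],[[-0.5,1.4,0],[0,0,0]],[[-0.5,1.4,0],[0,0,0]],[[-0.6,1.4,0],[0,0,0]],[[-0.5,1.4,0],[0,0,0]],[[-0.5,1.4,0],[0,0,0]],[[-0.6,1.4,0],[0,0,0]]]' | egrep 'clock|tcp|wrist';python3 -m crank '[[[-0.5,1.4,0],[0,0,0]],[[-0.5,1.4,0],[0,0,0]],[[-0.6,1.4,0],[0,0,0]]]' | egrep 'clock|tcp|wrist';python3 -m crank '[[[-0.5,1.4,0],[0,0,0]],[[-0.5,1.4,0],[0,0,0]],[[-0.6,1.4,0],[0,0,0]],[[0,0,0],[0,0,0]]]' | egrep 'clock|tcp|wrist'
python3 -m crank '[[[0,0,4],[0,0,0]],[[0,0,4.2],[0,0,0]],[[3,-8,0],[0,0,0]],[[3.4,-8.8,0],[0,0,0]],[[0,0,0],[0,0,0]],[[0,0,0],[0,0,0]]]'|egrep 'clock|tcp|wrist'
python3 gap.py w9.png
```

```text
clock: 23.8
tcp_pos: [490.0, 10.8, 51.8]
wrist_force: [-4.0, -5.2, 13.1]
clock: 24.1
tcp_pos: [488.3, 15.0, 51.8]
wrist_force: [-3.1, -5.5, 12.4]
clock: 24.5
tcp_pos: [486.6, 19.4, 51.6]
wrist_force: [-2.9, -4.2, 11.6]
clock: 25.1
tcp_pos: [492.9, 2.9, 58.5]
wrist_force: [0.2, 0.4, -0.1]
[153, 154, 153, 153, 153, 153, 153, 153, 152, 151, 150, 148, 145, 127, 82, 64, 84, 183, 226, 241, 242, 241, 240, 239, 240, 240, 240, 240, 240, 240, 240, 241, 240, 239, 240, 241, 242, 241, 222, 178, 116, 115, 117, 118, 117, 117, 116, 116, 118, 117, 116, 116, 117, 117, 115, 112, 106, 87, 57, 49, 88, 122, 130, 129, 127, 125, 125, 123, 102, 93]
jaw rows 88 108 face y 79.30087548574407 back y 66.84165044260025 stone end row 84 y 81.08495425970196
```

```bash
cat > lag.py <<'E'
from h import *
import sys
np.set_printoptions(precision=1,suppress=True,linewidth=200)
s=np.load('w6s.npy',allow_pickle=True).item()
def sub(p,th,rng):  # subpixel crossings
    return [round(i+(th-p[i])/(p[i+1]-p[i]),1) for i in rng if (p[i]-th)*(p[i+1]-th)<0]
for f in sys.argv[1:]:
    g=cv2.imread('pics/'+f).astype(float).sum(2)/3; p=np.median(g[:,246:258],axis=1)
    q=np.median(g[:,238:264],axis=1)
    j=sub(q,180,range(70,140)); b=sub(p,85,range(int(j[-1])+3,175)); print(f,'jaw',j,'bar',b)
E
python3 lag.py w6.png w7.png w8.png w9.png
```

```text
w6.png jaw [np.float64(104.8), np.float64(126.0)] bar [np.float64(143.4)]
w7.png jaw [np.float64(101.1), np.float64(122.2)] bar [np.float64(140.5), np.float64(162.9), np.float64(165.4)]
w8.png jaw [np.float64(92.8), np.float64(114.2)] bar [np.float64(133.8), np.float64(137.6), np.float64(144.4), np.float64(163.4), np.float64(165.4)]
w9.png jaw [np.float64(87.0), np.float64(109.0)] bar [np.float64(127.1), np.float64(129.9), np.float64(144.7), np.float64(165.4)]
```

```bash
python3 -m crank '[[[0,0,-4],[0,0,0]],[[0,0,-3],[0,0,0]],[[0,0,-0.7],[0,0,0]],[[0,0,-0.7],[0,0,0]],[[-0.5,1.4,0],[0,0,0]],[[-0.5,1.4,0],[0,0,0]],[[-0.6,1.4,0],[0,0,0]]]' | egrep 'clock|tcp|wrist';python3 -m crank '[[[-0.5,1.4,0],[0,0,0]],[[-0.5,1.4,0],[0,0,0]],[[-0.6,1.4,0],[0,0,0]],[[-0.5,1.4,0],[0,0,0]],[[0,0,0],[0,0,0]]]' | egrep 'clock|tcp|wrist'
python3 -m crank '[[[0,0,4],[0,0,0]],[[0,0,4.4],[0,0,0]],[[2,-5,0],[0,0,0]],[[1.7,-4.8,0],[0,0,0]],[[0,0,0],[0,0,0]],[[0,0,0],[0,0,0]]]'|egrep 'clock|tcp|wrist'
python3 gap.py w10.png;python3 lag.py w9.png w10.png
```

```text
clock: 25.85
tcp_pos: [491.9, 6.1, 51.8]
wrist_force: [-2.7, -7.1, 14.2]
clock: 26.35
tcp_pos: [489.6, 11.8, 51.8]
wrist_force: [-2.4, -7.5, 14.7]
clock: 26.95
tcp_pos: [492.8, 3.2, 58.5]
wrist_force: [0.4, -0.6, 0.8]
[153, 154, 153, 154, 153, 153, 152, 153, 153, 152, 150, 149, 148, 143, 111, 71, 65, 104, 203, 237, 242, 241, 240, 240, 240, 241, 240, 240, 240, 240, 240, 241, 241, 239, 239, 240, 242, 243, 239, 202, 133, 118, 118, 119, 117, 117, 118, 118, 118, 117, 117, 117, 118, 116, 112, 108, 96, 60, 50, 82, 120, 129, 130, 127, 126, 125, 123, 104, 94, 112]
jaw rows 88 109 face y 79.63598561681037 back y 66.57034904481878 stone end row 85 y 80.87599500306433
w9.png jaw [np.float64(87.0), np.float64(109.0)] bar [np.float64(127.1), np.float64(129.9), np.float64(144.7), np.float64(165.4)]
w10.png jaw [np.float64(87.8), np.float64(109.3)] bar [np.float64(125.8), np.float64(129.1), np.float64(144.7), np.float64(164.4), np.float64(166.1)]
```

The stone is held, but the last stroke slipped partly: the bar moved about 1.3 mm against the 2.7 mm expected. I'll make one more stroke with slightly more pressure, still well under 25 N.

```bash
python3 -m crank '[[[0,0,-4],[0,0,0]],[[0,0,-3],[0,0,0]],[[0,0,-0.9],[0,0,0]],[[0,0,-0.9],[0,0,0]],[[-0.3,0.9,0],[0,0,0]],[[-0.4,0.9,0],[0,0,0]],[[-0.3,0.9,0],[0,0,0]],[[-0.4,0.9,0],[0,0,0]]]' | egrep 'clock|tcp|wrist';python3 -m crank '[[[-0.3,0.9,0],[0,0,0]],[[-0.4,0.9,0],[0,0,0]],[[-0.3,0.9,0],[0,0,0]],[[-0.4,0.9,0],[0,0,0]],[[-0.3,0.9,0],[0,0,0]],[[0,0,0],[0,0,0]]]' | egrep 'clock|tcp|wrist'
python3 -m crank '[[[0,0,4],[0,0,0]],[[0,0,4.8],[0,0,0]],[[2,-4,0],[0,0,0]],[[1.1,-4.1,0],[0,0,0]],[[0,0,0],[0,0,0]],[[0,0,0],[0,0,0]]]'|egrep 'clock|tcp|wrist'
python3 gap.py w11.png;python3 lag.py w10.png w11.png
```

```text
clock: 27.8
tcp_pos: [492.4, 5.1, 51.7]
wrist_force: [-4.1, -8.7, 16.7]
clock: 28.4
tcp_pos: [490.5, 9.7, 51.7]
wrist_force: [-2.6, -8.0, 17.3]
clock: 29.0
tcp_pos: [492.7, 3.3, 58.5]
wrist_force: [-0.2, -0.3, -0.3]
[153, 153, 153, 154, 153, 153, 153, 153, 152, 153, 151, 149, 148, 144, 113, 75, 61, 91, 197, 233, 242, 241, 240, 240, 240, 241, 240, 240, 240, 241, 240, 240, 241, 240, 239, 240, 242, 243, 241, 209, 150, 120, 118, 117, 118, 117, 118, 117, 118, 116, 117, 117, 118, 115, 112, 108, 102, 70, 45, 54, 107, 130, 130, 127, 126, 125, 124, 116, 90, 113]
jaw rows 88 109 face y 79.73918391026706 back y 66.67750018776543 stone end row 85 y 80.97785589656193
w10.png jaw [np.float64(87.8), np.float64(109.3)] bar [np.float64(125.8), np.float64(129.1), np.float64(144.7), np.float64(164.4), np.float64(166.1)]
w11.png jaw [np.float64(87.8), np.float64(109.5)] bar [np.float64(126.1), np.float64(129.6), np.float64(144.6), np.float64(164.5), np.float64(166.3)]
```

Run:
```python
from h import *
s=np.load('w6s.npy',allow_pickle=True).item()
for f in ['w5','w6','w7','w8','w9','w10','w11']:
    g=cv2.imread(f'pics/{f}.png').astype(float).sum(2)/3
    for c in ((246,258),(224,229),(281,286)):
        p=np.median(g[:,c[0]:c[1]],axis=1).astype(int); print(f,c,p[112:172].tolist())
```

```text
w5 (246, 258) [105, 104, 104, 104, 101, 99, 98, 97, 99, 99, 99, 97, 97, 97, 100, 97, 98, 97, 99, 100, 99, 100, 101, 102, 101, 101, 101, 98, 96, 94, 94, 92, 93, 93, 93, 93, 92, 92, 92, 93, 93, 86, 80, 61, 54, 55, 57, 56, 57, 54, 51, 53, 52, 56, 53, 55, 65, 73, 79, 76]
w5 (224, 229) [183, 139, 128, 130, 129, 129, 130, 131, 129, 129, 130, 130, 130, 130, 131, 129, 130, 130, 129, 129, 129, 129, 128, 130, 130, 128, 130, 131, 132, 130, 130, 131, 130, 129, 129, 128, 129, 129, 128, 129, 128, 129, 128, 130, 129, 130, 131, 128, 130, 129, 129, 130, 131, 130, 131, 129, 128, 128, 126, 126]
w5 (281, 286) [97, 95, 97, 97, 95, 96, 96, 97, 97, 95, 98, 98, 97, 97, 97, 97, 97, 96, 97, 97, 98, 97, 95, 92, 88, 90, 88, 89, 88, 90, 89, 90, 91, 90, 90, 93, 89, 88, 90, 91, 90, 90, 90, 90, 90, 91, 85, 56, 52, 50, 50, 50, 51, 54, 51, 53, 58, 76, 80, 81]
w6 (246, 258) [241, 240, 240, 241, 241, 240, 240, 240, 239, 239, 240, 241, 240, 221, 177, 128, 118, 117, 118, 118, 117, 116, 117, 117, 117, 117, 117, 115, 116, 116, 112, 98, 68, 60, 42, 39, 43, 64, 73, 73, 71, 72, 69, 69, 65, 60, 68, 71, 71, 72, 69, 68, 64, 63, 
[... 4202 characters left out ...]
12, 90, 90, 100, 75, 71, 74, 71, 73, 70, 68, 71, 71, 69, 69, 70, 69, 71, 72, 70, 71, 73, 74, 83, 86, 87, 80, 65, 62, 60, 61]
w11 (224, 229) [118, 118, 119, 116, 118, 116, 115, 116, 87, 98, 97, 82, 73, 71, 67, 63, 48, 42, 67, 75, 75, 74, 71, 72, 73, 70, 60, 70, 71, 70, 71, 69, 69, 72, 70, 71, 72, 70, 71, 71, 72, 72, 70, 73, 71, 72, 72, 72, 72, 71, 72, 70, 68, 71, 71, 71, 71, 71, 70, 70]
w11 (281, 286) [111, 117, 114, 107, 110, 114, 113, 112, 112, 109, 112, 110, 113, 110, 103, 69, 44, 68, 119, 137, 136, 132, 132, 129, 126, 113, 90, 111, 114, 113, 114, 115, 114, 113, 114, 114, 113, 117, 115, 115, 115, 113, 114, 114, 114, 113, 115, 116, 115, 114, 115, 113, 111, 108, 107, 106, 106, 105, 106, 106]
```

Contact friction is about 0.4, so the last stroke at 17 N mostly slipped. Spring lag is about 2.5 mm, roughly 9 N on the stone. I'll do one more careful stroke at about 20 N for margin.

```bash
python3 -m crank '[[[0,0,-4],[0,0,0]],[[0,0,-2.5],[0,0,0]],[[0,0,-0.6],[0,0,0]],[[0,0,-0.5],[0,0,0]],[[0,0,-0.4],[0,0,0]],[[0,0,-0.4],[0,0,0]],[[0,0,-0.3],[0,0,0]],[[0,0,-0.3],[0,0,0]],[[0,0,0],[0,0,0]]]' | egrep 'clock|tcp|wrist'; python3 -m crank '[[[-0.3,0.8,0],[0,0,0]],[[-0.3,0.8,0],[0,0,0]]]' | egrep 'clock|tcp|wrist'
```

```text
clock: 29.95
tcp_pos: [493.1, 3.0, 51.6]
wrist_force: [-2.1, -1.8, 18.1]
clock: 30.15
tcp_pos: [493.1, 3.3, 51.6]
wrist_force: [-3.1, -8.7, 17.0]
```

```bash
python3 -m crank '[[[0,0,-0.15],[0,0,0]],[[-0.2,0.4,-0.1],[0,0,0]],[[-0.2,0.5,0],[0,0,0]],[[-0.2,0.5,0],[0,0,0]]]' | egrep 'clock|tcp|wrist'; python3 -m crank '[[[-0.2,0.5,0],[0,0,0]],[[-0.2,0.5,0],[0,0,0]],[[-0.2,0.5,0],[0,0,0]],[[-0.2,0.5,0],[0,0,0]],[[-0.2,0.5,0],[0,0,0]]]' | egrep 'clock|tcp|wrist'
```

```text
clock: 30.55
tcp_pos: [492.7, 4.3, 51.6]
wrist_force: [-5.0, -9.2, 18.8]
clock: 31.05
tcp_pos: [491.6, 7.0, 51.7]
wrist_force: [-4.0, -9.3, 20.3]
```

```bash
python3 -m crank '[[[-0.2,0.5,0],[0,0,0]],[[-0.2,0.5,0],[0,0,0]],[[-0.2,0.5,0],[0,0,0]],[[-0.2,0.5,0],[0,0,0]],[[-0.2,0.5,0],[0,0,0]],[[-0.2,0.5,0],[0,0,0]]]' | egrep 'clock|tcp|wrist'
python3 -m crank '[[[0,0,4],[0,0,0]],[[0,0,5.2],[0,0,0]],[[2,-4,0],[0,0,0]],[[2,-4.1,0],[0,0,0]],[[0,0,0],[0,0,0]],[[0,0,0],[0,0,0]]]'|egrep 'clock|tcp|wrist'
python3 gap.py w12.png|tail -1
python3 - <<'E'
from h import *
for f in ['w8','w9','w10','w11','w12']:
    g=cv2.imread(f'pics/{f}.png').astype(float).sum(2)/3
    p=np.median(g[:,281:286],axis=1); X=lambda a,b,th:[round(i+(th-p[i])/(p[i+1]-p[i]),1) for i in range(a,b) if (p[i]-th)*(p[i+1]-th)<0]
    print(f,X(80,130,180),X(122,150,90))
E
```

```text
clock: 31.65
tcp_pos: [490.5, 9.8, 51.7]
wrist_force: [-3.8, -8.3, 19.8]
clock: 32.25
tcp_pos: [493.4, 3.7, 58.4]
wrist_force: [-0.3, -0.2, 0.6]
jaw rows 88 109 face y 79.88919442739758 back y 66.83341785726168 stone end row 85 y 81.12675439467654
w8 [np.float64(92.4), np.float64(114.1)] [np.float64(133.3), np.float64(137.5)]
w9 [np.float64(86.9), np.float64(108.6)] [np.float64(126.3), np.float64(129.8)]
w10 [np.float64(87.4), np.float64(109.1)] [np.float64(126.3), np.float64(128.8)]
w11 [np.float64(87.7), np.float64(109.3)] [np.float64(126.4), np.float64(129.4)]
w12 [np.float64(87.8), np.float64(109.5)] [np.float64(127.3), np.float64(129.6)]
```

The jaw stays put and the carrier holds the same offset: about 2.4 mm of spring lag, roughly 9 N. That offset is probably as much as the wheel's own friction can hold. I'll check it is stable, then retreat.

```bash
python3 -m crank '[[[0,0,0],[0,0,0]],[[0,0,0],[0,0,0]],[[0,0,0],[0,0,0]],[[0,0,0],[0,0,0]],[[0,0,0],[0,0,0]],[[0,0,0],[0,0,0]],[[0,0,0],[0,0,0]],[[0,0,0],[0,0,0]],[[0,0,0],[0,0,0]],[[0,0,0],[0,0,0]]]'|egrep 'clock|tcp|wrist'
python3 gap.py w13.png|tail -1
python3 -m crank '[[[0,0,10],[0,0,0]],[[0,0,20],[0,0,0]],[[0,0,25],[0,0,0]],[[0,0,25],[0,0,0]],[[0,0,20],[0,0,0]],[[-2,13,0],[0,0,0]],[[-4,26,0],[0,0,0]],[[-4,26,0],[0,0,0]],[[-2,13,0],[0,0,0]],[[0,0,0],[0,0,0]],[[0,0,0],[0,0,0]]]'|egrep 'clock|tcp|wrist'
python3 - <<'E'
from h import *
np.set_printoptions(precision=1,suppress=True)
g=cv2.imread('pics/w13.png').astype(float).sum(2)/3
p=np.median(g[:,281:286],axis=1); X=lambda a,b,th:[round(i+(th-p[i])/(p[i+1]-p[i]),1) for i in range(a,b) if (p[i]-th)*(p[i+1]-th)<0]
print(X(80,130,180),X(122,150,90))
s,im=grab('wrist','w14.png')
# column profile along holder line through stop region
c=imaging.get_calibration('wrist'); g=im.astype(float).sum(2)/3
from scipy.spatial.transform import Rotation as R
T=np.eye(4);T[:3,:3]=R.from_euler('xyz',s['ee_rot']).as_matrix();T[:3,3]=s['tcp_pos'];M=np.linalg.inv(T@np.array(c['mount']))
ey=np.array([np.cos(1.943),np.sin(1.943)]);O=np.array([489.7,10.6])
out=[]
for y in np.arange(195,235,1.):
    q=M@np.r_[O+ey*y,27,1]; u=c['fx']*q[0]/-q[2]+c['cx'];v=c['cy']+c['fy']*q[1]/q[2]
    out.append((int(y),int(v),int(np.median(g[int(round(v)),int(u)-4:int(u)+5]))))
print(out)
E
```

```text
clock: 33.3
tcp_pos: [493.5, 3.8, 58.7]
wrist_force: [0.8, -0.5, 1.4]
jaw rows 89 109 face y 79.34889919631735 back y 66.84991969275032 stone end row 85 y 81.17539389510074
clock: 34.45
tcp_pos: [481.4, 81.8, 158.5]
wrist_force: [0.2, -0.5, 0.1]
[np.float64(87.8), np.float64(109.6)] [np.float64(127.2), np.float64(129.6)]
[(195, 47, 100), (196, 46, 101), (197, 45, 101), (198, 43, 105), (199, 42, 124), (200, 41, 143), (201, 40, 144), (202, 38, 143), (203, 37, 143), (204, 36, 144), (205, 35, 143), (206, 33, 144), (207, 32, 144), (208, 31, 144), (209, 30, 144), (210, 28, 143), (211, 27, 144), (212, 26, 144), (213, 24, 142), (214, 23, 140), (215, 22, 132), (216, 21, 227), (217, 19, 231), (218, 18, 227), (219, 17, 226), (220, 15, 227), (221, 14, 227), (222, 13, 225), (223, 11, 224), (224, 10, 224), (225, 9, 223), (226, 7, 223), (227, 6, 226), (228, 5, 226), (229, 3, 199), (230, 2, 159), (231, 1, 187), (232, 0, 187), (233, -1, 17), (234, -2, 18)]
```

The stone's far end now meets the bright stop with no bed visible between them, and the jaw and carrier are unchanged after about a second. Handing in.

```bash
python3 -c "
from h import *
print(env.close_job())"
```

```text
the job is handed in; nothing more can be done
None
```

I laid the whetstone flat and lengthwise on the holder bed and clamped it by rolling the thumbwheel; the job was handed in at about 34.5 s. The stone sits against the stop with about 9 N on it (estimated from spring travel in the camera images). Wheel readings reached about 20 N pressing down, or 23 N with the sideways drag. The last two of seven strokes slipped without tightening the jaw further.

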